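Refit a rotisserie belt pulley and hold the tensioner back

TASK

The grill's rotisserie drive lies on its back with the belt cover off: fit the toothed belt pulley, hub up, onto the square spit shaft so that it sits fully down on the brass collar, and let go of it. Then push the sprung tensioner arm back by its red knob, away from the pulleys and well past the click, and keep holding it there against its spring so that I can slip the belt on: you finish while still holding the knob back. Leave everything else on the cart where it is.

Things in the scene. Friction and masses are not known exactly. Their poses are not given: they have to be found in the camera images.
- pulley: Loose toothed belt pulley, 0.18 kg, lying flat, hub up. Rim 84 mm across, 16 mm tall; in its middle a square aluminium hub, 28 x 28 mm, rises to 44 mm above the underside: grip its flats above the rim. A 16 x 16 mm square bore goes right through. Origin: centre of the underside; z up; x, y square to the flats of hub and bore (quarter turns are alike).
- shaft_seat (a point): On the square spit shaft's axis, at the top face of its brass collar (32 mm across, 56 mm above the cart) where the pulley's underside must rest. The shaft stands upright from here: 14 x 14 mm, 30 mm long, the last 5 mm tapering to 9 mm. Axes turn with the shaft: x, y square to its flats, z up. Its start angle is arbitrary; gearing keeps it from turning.
- drive: Rotisserie drive: heavy, unmoving grey box 210 (x) x 320 (y) mm; its front plate faces up, 50 mm above the cart. Origin: centre of the underside, z up. On the plate, in its frame (mm): square spit shaft (-20, 75); small motor pulley, 42 across, (-20, -95), top 76 above the cart; arm pivot (55, -90) beside a sprung click pawl; red knob at rest (0, -10).
- tensioner (a joint): Swing of the tensioner arm, rad: 0 at rest, grows as the knob is pushed back towards the drive's +x side (clockwise from above); end stop 0.80. The spring takes about 3 N at the knob at rest, 6 to 8 N near the stop. A sprung pawl rides up a tooth from 0.19 (1 to 2 N more), over it at 0.33, and is down behind it at 0.47. It does not latch: let go, the arm springs back to 0.
- idler_lever: The tensioner arm: flat steel bar close above the plate, at its far end, 97 mm from the pivot, a white idler roller (28 mm across, top 72 mm above the cart) and on that the red knob. Origin on the pivot axis at plate height; axes equal the drive's when the joint reads 0 and turn with the arm; knob axis at (-55, 80) mm in this frame.
- knob_top (a point): Centre of the top of the arm's red push knob: an upright post 16 mm across, free from 74 to 112 mm above the cart (this point is at 112 mm). Push it sideways with the shut fingers, or grip it from above.
- pivot_top (a point): Point on the tensioner arm's pivot axis, 72 mm above the cart; it is fixed to the drive.
- cup: Bystander: red anodized cup, 80 mm across, 85 mm tall; origin at the centre of its underside.
- plate: Bystander: black plastic plate, 200 mm across, 18 mm tall; origin at the centre of its underside.
- spatula: Bystander: green silicone spatula, 290 mm long, lying flat along its x.
- fuel_bottle: Bystander: aluminium fuel bottle, 74 mm across, 215 mm tall, upright; origin at the centre of its underside.
- grate: Bystander: steel camp grill grate, 220 x 300 mm, 13 mm tall, lying flat; origin at the centre of its underside.
There are look-alikes about, which are no part of the job. What is meant by the pulley is not green, pink or turquoise, and is the smaller of those in its own colour.

How it is judged:
On the way, in this order (a step that is already met when the one before it is completed fails the run):
1. the pulley sits down on the shaft's collar and is let go, the tensioner arm not yet pushed back (z of pulley in the frame of shaft_seat between -0.003 and 0.003 m and horizontal distance between pulley and shaft_seat below 0.003 m and angle between pulley's own z axis and vertical below 0.06 rad and value of joint tensioner below 0.3 rad and contact force between the fingers and pulley below 0.2 N), for 0.2 s.
2. the tensioner arm is pushed back past its click by the fingers (value of joint tensioner above 0.47 rad and contact force between the fingers and idler_lever above 1.5 N), for 0.2 s.
At the end, for the whole second after the job is handed in: The fingers hold the tensioner arm still and past its click (above 0.47 rad, pushing it with more than 1.5 N), while the pulley, untouched, hub up, sits on the shaft's collar: underside within 3 mm of it, within 3 mm of the axis, upright within 0.06 rad (all of step 2 and velocity of joint tensioner between -0.1 and 0.1 rad/s and z of pulley in the frame of shaft_seat between -0.003 and 0.003 m and horizontal distance between pulley and shaft_seat below 0.003 m and angle between pulley's own z axis and vertical below 0.06 rad and contact force between the arm and pulley below 0.2 N); the arm keeps its last pose, push and grip.
It fails at once if another thing on the cart is shifted by more than 25 mm (distance of any of cup, plate, spatula, fuel_bottle, grate from where it was at the start of the episode above 0.025 m).
It also fails if it takes over 54 s, if anything falls off the work surface, if the arm or the gripper's body presses on something with over 40 N, if the wrist force passes 120 N, or if a joint passes its speed limit or range.

ROBOT

A 6-joint arm with a two-finger parallel gripper is mounted at the origin on the work surface. World frame = base frame: x ahead of the robot, y to its left, z up, the work surface at z = 0. Lengths are in m, angles in rad, forces in N, time in s.
With the tool pointing down it reaches from about 0.15 to 0.775 m from the base axis. Payload 6.1 kg.
Tool frame: the origin (TCP) lies on the centre line of the jaws, within the pads' length; the fingertips stand 22 mm ahead of it and the grasp point (between the pads) lies 3 mm ahead of it; z points along the fingers, y is the direction in which the jaws open and shut (so a half turn about z gives the same grasp; the last joint's range is limited). The gripper opens to 85 mm and grips with 20 to 120 N. Pads are 22 mm wide; open, the fingers measure 114 mm over their backs; the gripper's body (76 mm by 85 mm) begins 54 mm behind the grasp point. The pads swing forward as they close: fully open they stand 13 mm farther back than shut.
Start: joints at [-1.198, 0.126, -0.04, 1.405, 0, 1.571], TCP at [0.191, -0.489, 0.218] pointing down, gripper open.
Joint ranges: [-2.72, 2.72], [-0.95, 1.95], [-1.27, 1.35], [-1.78, 2.02], [-1.46, 1.47], [-3.14, 3.14]. Speed limits (rad/s): [2.39, 2.39, 3.01, 3.14, 3.14, 3.14].

INTERFACE

Orientations are given as a 3x3 rotation matrix whose columns are the frame's x, y, z axes.
In Python, from bench import state, snapshot, job_done gives the robot as it stands.
- The arm moves only by the tool play_rows, never from a script. Its arguments are lists of equal length, an entry for each row: "delta_pos": the shift along the tool's x, y, z in mm, a list of three; "rot": the turn, a rotation vector about the tool's x, y, z in degrees, a list of three; "hand": the finger opening in mm, from 0 to 85.4. A call has 1 to 10 rows; each row is the pose to reach, as a shift and turn from the pose measured when the call began, along the tool's axes at that moment; what a row does not reach only later rows make up. A row lasts 1/12 s, in which the tool goes at most 41.7 mm and 7.16 degrees, less where a joint would pass 70% of its speed; a pose out of reach is approached as far as the arm can. A call with a gripper value outside its range is refused whole. The fingers move at their own pace and stop on an object; the grip force is fixed at half the most. Time passes only in rows, so rows that repeat a pose let the fingers close. It gives the time, the measured TCP pose, the force and the opening at its end, in the units of the state.
- state(): the state, without advancing time (a new reading comes with each control period).
- snapshot(name): name is "side" or "top"; returns a dict with "frame" (480x640x3 uint8, red, green, blue), "depth" (480x640 float32, m along the optical axis (not along the pixel's ray), 0 where there is no reading), "fovy" (degrees; the focal length in pixels is half the picture's height over the tangent of half this angle, whatever the lens; pixels are square), "cx", "cy" (the principal point, pixels), "position" and "attitude" of the camera in the world. Camera axes: x right, y up, looking along -z (the intrinsics and any distortion apply to the point x, -y, -z); pixel columns grow to the right and rows downward; lengths in m; the calibration is good to about 2 mm. A picture is of the moment at which its call begins.
- job_done(): hands the job in, once; it reports no verdict.
The state is a dict: "time_s": time; "q": joint angles; "qvel": joint speeds; "joint_torque": joint torques, N m; "ee_pos": TCP position; "eef_rot": TCP orientation; "wrist_force": force on the tool from outside, world axes, zero at the start; "ft_torque": the same for the moment, N m; "finger_gap": opening from 0.0 (shut) to 1.0 (fully open).
Only numpy, scipy, OpenCV 4.12 (cv2) and the standard library are available. Lean on these libraries where they do the work, as an engineer would, in place of code of your own. Each camera call takes 0.05 s, during which the arm holds its last target. There are 200 camera calls.

## Working session

There is one attempt and no reset: what is moved stays moved. The work goes in short steps, Python scripts to look and compute and a tool call to move; the robot and the scene stay as the last step left them, time stands still between calls to the robot, and variables do not carry over. Pictures are saved under pics/ and viewed, about 8 in all and at most 12, crops included, and the job is handed in when it is done.

Besides the shell and the picture viewer there is one more tool, called after "Call:" as name(argument=value, ...) on one line, values as JSON. play_rows: Moves the arm, as the interface text tells. Its arguments: {"type":"object","properties":{"delta_pos":{"type":"array"},"rot":{"type":"array"},"hand":{"type":"array"}},"required":["delta_pos","rot","hand"]}

```bash
mkdir -p pics
cat > h.py <<'E'
import numpy as np, cv2, json
from bench import state, snapshot, job_done
def snap(n):
    s=snapshot(n); f=240/np.tan(np.radians(s["fovy"])/2)
    s["f"]=f; s["R"]=np.array(s["attitude"]); s["p"]=np.array(s["position"]); return s
def cloud(s):
    v,u=np.mgrid[0:480,0:640]; d=s["depth"]
    P=np.stack([(u-s["cx"])/s["f"]*d,-(v-s["cy"])/s["f"]*d,-d],-1)
    return P@s["R"].T+s["p"]
def ray(s,u,v,z):
    d=s["R"]@np.array([(u-s["cx"])/s["f"],-(v-s["cy"])/s["f"],-1]); return s["p"]+d*(z-s["p"][2])/d[2]
E
python3 - <<'E'
from h import *
import pickle
for n in ("top","side"):
    s=snap(n); pickle.dump(s,open(n+"0.pkl","wb"))
    cv2.imwrite(f"pics/{n}0.png",s["frame"][:,:,::-1]); print(n,{k:s[k] for k in s if k not in("frame","depth")})
print(state())
E
```

```text
top {'fovy': 43.56391037165984, 'cx': 311.6289932213438, 'cy': 229.35317073450022, 'position': array([ 0.26165812, -0.0197919 ,  1.59386242]), 'attitude': array([[ 0.02499824,  0.98980645, -0.14020802],
       [-0.99967478,  0.02545809,  0.00148687],
       [ 0.00504114,  0.14012525,  0.99012095]]), 'f': np.float64(600.5913043339056), 'R': array([[ 0.02499824,  0.98980645, -0.14020802],
       [-0.99967478,  0.02545809,  0.00148687],
       [ 0.00504114,  0.14012525,  0.99012095]]), 'p': array([ 0.26165812, -0.0197919 ,  1.59386242])}
side {'fovy': 55.54635045002078, 'cx': 318.40753080193343, 'cy': 235.35681886479915, 'position': array([0.30177416, 0.95103823, 1.14722812]), 'attitude': array([[-0.9820193 ,  0.13901295, -0.12772432],
       [-0.18877777, -0.71944267,  0.66840497],
       [ 0.00102662,  0.68049809,  0.73274914]]), 'f': np.float64(455.71753776030766), 'R': array([[-0.9820193 ,  0.13901295, -0.12772432],
       [-0.18877777, -0.71944267,  0.66840497],
       [ 0.00102662,  0.68049809,  0.73274914]]), 'p': array([0.30177416, 0.95103823, 1.14722812])}
{'time_s': 0.1, 'q': array([-1.19797820e+00,  1.26344137e-01, -4.04846509e-02,  1.40540968e+00,
        1.03196636e-05,  1.57078006e+00]), 'qvel': array([-0.00071536, -0.00090323,  0.00219164,  0.00217778,  0.00019554,
        0.00035526]), 'joint_torque': array([ 9.23310399e-04, -4.36903739e+01,  3.53606379e+01,  1.37399658e-02,
        9.38308904e-05, -4.68650398e-06]), 'ee_pos': array([ 0.19109131, -0.4885799 ,  0.21770376]), 'eef_rot': array([[ 9.31298646e-01,  3.64256181e-01, -5.15677003e-04],
       [ 3.64256546e-01, -9.31297672e-01,  1.34683208e-03],
       [ 1.03431172e-05, -1.44214162e-03, -9.99998960e-01]]), 'wrist_force': array([ 0.15088197, -0.12193316, -0.13691367]), 'ft_torque': array([-0.02405117, -0.08383366, -0.03428006]), 'finger_gap': 0.9991858374910733}
```

View pics/top0.png

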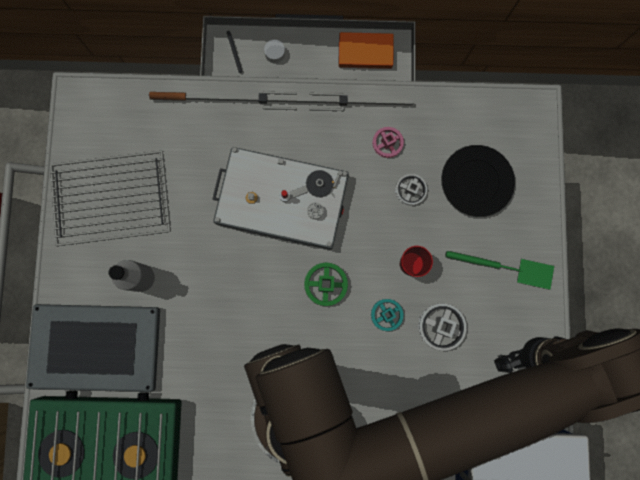

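View pics/side0.png

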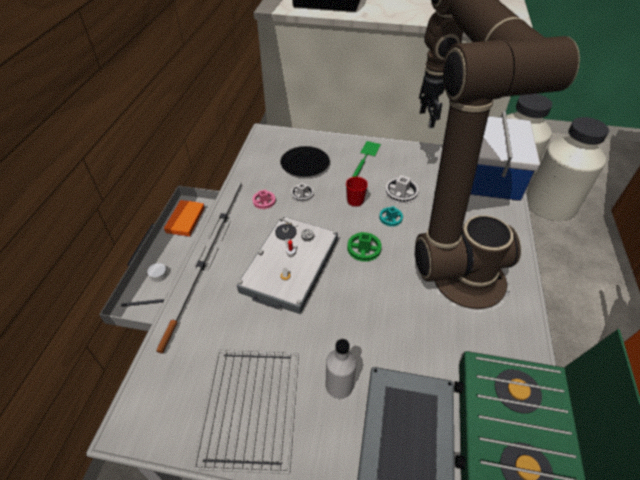

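The top view shows two silver pulleys, at (412,189) and (443,327), and the drive at about (283,197). On the drive are the brass shaft (252,198), the red knob (285,195) and the pivot (319,182). I'll take sizes and heights next, plus close crops.

Run:
```python
from h import *
import pickle
tiles=[]
for n in("top","side"):
    s=pickle.load(open(n+"0.pkl","rb")); fr=np.mean([s["frame"]]+[snap(n)["frame"] for _ in range(6)],0)
    fr=np.clip(fr*1.3,0,255).astype(np.uint8)
    s["avg"]=fr; C=cloud(s)
    pickle.dump(s,open(n+"0.pkl","wb"))
    pts={"top":[(412,189),(252,198)],"side":[(303,191),(286,273)]}[n]
    r=[]
    for u,v in pts:
        c=cv2.resize(fr[v-22:v+23,u-22:u+23,::-1],(396,396),interpolation=cv2.INTER_CUBIC)  # 8.8x
        r.append(c)
    tiles.append(np.hstack(r))
    for z,(u,v) in zip((0.016,0.07),pts): print(n,ray(s,u,v,z))
    if n=="top":
        for u,v in((412,189),(443,327)):
            P=C[v-35:v+36,u-35:u+36].reshape(-1,3)
            m=(P[:,2]>.01)&(P[:,2]<.06); Q=P[m]; q=Q[np.linalg.norm(Q[:,:2]-np.median(Q[:,:2],0),axis=1)<.08]
            print("pulley",q.min(0),q.max(0),np.percentile(q[:,2],[5,50,95]))
        P=C.reshape(-1,3); m=(abs(P[:,2]-.05)<.006)&(abs(P[:,0]-.36)<.3)&(abs(P[:,1]-.05)<.25)
        print("noise",P[m,2].std(), m.sum())
        mm=m.reshape(480,640).astype(np.uint8); k,l,st,_=cv2.connectedComponentsWithStats(mm); i=1+np.argmax(st[1:,4])
        X=P[(l==i).ravel()][:,:2].astype(np.float32); (c,wh,a)=cv2.minAreaRect(X*1000); print("drive rect",c,wh,a)
im=np.vstack(tiles); cv2.imwrite("pics/crop1.png",cv2.resize(im,(600,600)) ); cv2.imwrite("pics/crop1.png",im[:,:] if im.shape[0]<=600 else cv2.resize(im,(600,600),interpolation=cv2.INTER_AREA))
```

```text
top [ 0.60125157 -0.28845607  0.016     ]
top [0.55517414 0.13377682 0.07      ]
pulley [ 0.56007851 -0.37431837  0.01001131] [ 0.6682298  -0.24498726  0.04932501] [0.0106368  0.01644726 0.04460613]
pulley [ 0.17901065 -0.4265613   0.01001971] [ 0.29738939 -0.30249666  0.05997181] [0.01276839 0.02096486 0.05479573]
noise 0.002926184963556925 7386
drive rect (563.4574584960938, 60.435096740722656) (320.5896301269531, 210.573974609375) 79.55603790283203
side [ 0.59785186 -0.29135367  0.016     ]
side [0.55581486 0.13795856 0.07      ]
```

View pics/crop1.png

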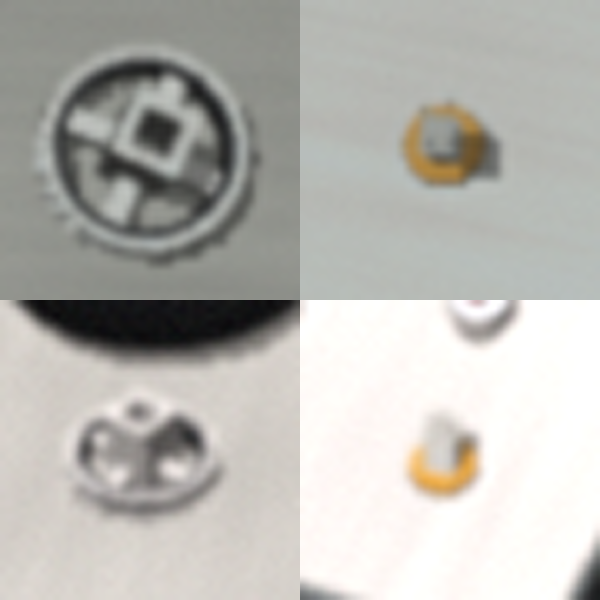

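The crops show the silver pulley with its square hub turned about 24° in the picture. The shaft on the brass collar looks close to aligned with the image axes. Next I'll fit the hub, collar and shaft numerically.

Run:
```python
from h import *
import pickle
def rect(s,z,c,half=.03,sc=5000):  # rectified world image at height z; rows=-x, cols=-y
    n=int(2*half*sc); g=(np.arange(n)/sc-half)
    X=c[0]-g[:,None]+0*g[None]; Y=c[1]-g[None]+0*g[:,None]
    P=np.stack([X,Y,np.full_like(X,z)],-1)-s["p"]; q=P@s["R"]
    u=s["cx"]+s["f"]*q[...,0]/-q[...,2]; v=s["cy"]-s["f"]*q[...,1]/-q[...,2]
    return cv2.remap(s["avg"],u.astype(np.float32),v.astype(np.float32),cv2.INTER_CUBIC)[:,:,::-1]
T=[]
for n in("top","side"):
    s=pickle.load(open(n+"0.pkl","rb")); C=cloud(s)
    hsv=cv2.cvtColor(s["avg"],cv2.COLOR_RGB2HSV)
    m=((hsv[...,0]>10)&(hsv[...,0]<28)&(hsv[...,1]>90)); c0={"top":(252,198),"side":(286,273)}[n]
    k=np.zeros_like(m); k[c0[1]-12:c0[1]+13,c0[0]-12:c0[0]+13]=1; v,u=np.nonzero(m&k)
    P=np.array([ray(s,a,b,.056)[:2] for a,b in zip(u,v)]).astype(np.float32)
    print(n,"collar",len(u),cv2.minEnclosingCircle(P*1000), "ellipse", (P.min(0)+P.max(0))/2)
    P=C.reshape(-1,3)
    for nm,c,zl,zh in(("hub",(.60,-.289),.036,.055),("shaft",(.5565,.1365),.064,.10)):
        q=P[(np.linalg.norm(P[:,:2]-c,axis=1)<.03)&(P[:,2]>zl)&(P[:,2]<zh)]
        print(nm,len(q),np.median(q,0),q[:,2].max(),cv2.minAreaRect((q[:,:2]*1000).astype(np.float32)) if len(q)>3 else 0)
    r=P[(np.linalg.norm(P[:,:2]-(.60,-.289),axis=1)<.06)&(abs(P[:,2]-.016)<.004)]; print("rim",cv2.minEnclosingCircle((r[:,:2]*1000).astype(np.float32)))
    T.append(np.hstack([rect(s,.044,(.60,-.289)),rect(s,.083,(.5565,.1365))]))
im=np.vstack(T); print(im.shape)
for x in(150,450):
  for y in (150,450): cv2.drawMarker(im,(x,y),(0,0,255),0,10,1)
cv2.imwrite("pics/rect.png",im)
```

```text
top collar 61 ((559.7437744140625, 137.23403930664062), 14.997793197631836) ellipse [0.56043386 0.13669822]
hub 82 [ 0.60005303 -0.28595027  0.04238766] 0.0493250056166461 ((601.424072265625, -286.21649169921875), (27.438549041748047, 28.737817764282227), 64.82524108886719)
shaft 41 [0.5583548  0.13669935 0.08275267] 0.09182175727154407 ((560.130615234375, 138.91104125976562), (16.564815521240234, 14.279304504394531), 87.6184310913086)
rim ((601.6104736328125, -285.8328552246094), 41.883052825927734)
side collar 35 ((558.9310913085938, 137.24464416503906), 14.51514720916748) ellipse [0.55985755 0.13848194]
hub 57 [ 0.60179875 -0.28486621  0.04283985] 0.049420741417165015 ((600.4649658203125, -286.6844482421875), (35.13567352294922, 31.60464096069336), 75.14785766601562)
shaft 40 [0.55798601 0.14037713 0.07874058] 0.08912805332939255 ((559.2504272460938, 138.66502380371094), (15.971304893493652, 14.482223510742188), 86.53114318847656)
rim ((602.0850219726562, -286.1142272949219), 44.77036666870117)
(600, 600, 3)
```

View pics/rect.png

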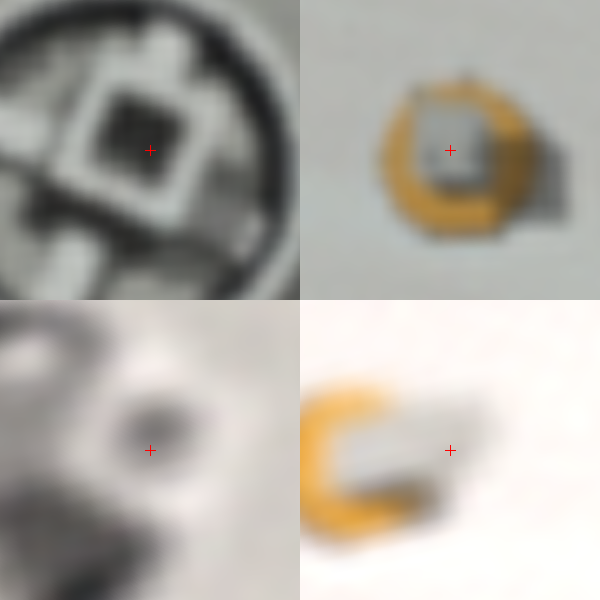

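The smaller silver pulley (rim radius measured at 42 mm, so it matches) is at about (0.601, -0.286) with hub yaw about -23°. The shaft is at about (0.558, 0.138) with yaw near 0. I'll move above the pulley first.

Call:
play_rows(delta_pos=[[456,-39,68],[456,-39,68],[456,-39,68],[456,-39,68],[456,-39,68],[456,-39,68],[456,-39,68],[456,-39,68],[456,-39,68],[456,-39,68]], rot=[[0,0,44.3],[0,0,44.3],[0,0,44.3],[0,0,44.3],[0,0,44.3],[0,0,44.3],[0,0,44.3],[0,0,44.3],[0,0,44.3],[0,0,44.3]], hand=[62,62,62,62,62,62,62,62,62,62])

```text
time_s: 1.53
ee_pos: [0.5427, -0.3154, 0.1603]
eef_rot: [[0.921, -0.39, 0.0], [-0.39, -0.921, -0.0], [0.0, 0.0, -1.0]]
wrist_force: [0.4, -1.6, 0.8]
finger_gap: 0.726
```

```bash
cat >> h.py <<'E'
def go(x,y,z,yaw):
    s=state(); R=np.array(s["eef_rot"]); p=np.array(s["ee_pos"]); a=np.radians(yaw); c,d=np.cos(a),np.sin(a)
    G=np.array([[c,d,0],[d,-c,0],[0,0,-1.]])
    print("t",round(s["time_s"],2),"p",p.round(4),"yaw",np.degrees(np.arctan2(R[1,0],R[0,0])).round(2),"gap",round(s["finger_gap"]*85.4,1),"F",np.round(s["wrist_force"],1),"M",np.round(s["ft_torque"],2))
    print("delta mm",((np.array([x,y,z])-p)@R*1000).round(1),"rot",np.degrees(cv2.Rodrigues(R.T@G)[0].ravel()).round(2))
E
python3 -c "
from h import *
go(.6012,-.286,.042,-23)"
```

```text
t 1.53 p [ 0.5427 -0.3154  0.1603] yaw -22.93 gap 62.0 F [ 0.4 -1.6  0.8] M [-0.06 -0.    0.05]
delta mm [ 42.4 -49.9 118.3] rot [ 0.01 -0.02  0.07]
```

Call:
play_rows(delta_pos=[[30,-35,10],[42.4,-49.9,20],[42.4,-49.9,50],[42.4,-49.9,80],[42.4,-49.9,105],[42.4,-49.9,118],[42.4,-49.9,118]], rot=[[0,0,0],[0,0,0],[0,0,0],[0,0,0],[0,0,0],[0,0,0],[0,0,0]], hand=[62,62,62,62,62,62,62])

```text
time_s: 2.12
ee_pos: [0.599, -0.2848, 0.038]
eef_rot: [[0.921, -0.389, -0.006], [-0.389, -0.921, 0.003], [-0.006, -0.0, -1.0]]
wrist_force: [-0.0, -0.8, -0.3]
finger_gap: 0.725
```

Call:
play_rows(delta_pos=[[0,0,0],[0,0,0],[0,0,0],[0,0,0],[0,0,0],[0,0,0]], rot=[[0,0,0],[0,0,0],[0,0,0],[0,0,0],[0,0,0],[0,0,0]], hand=[22,22,22,22,22,22])

```text
time_s: 2.62
ee_pos: [0.5994, -0.285, 0.0389]
eef_rot: [[0.921, -0.389, -0.005], [-0.389, -0.921, 0.002], [-0.005, -0.0, -1.0]]
wrist_force: [0.4, -0.2, -0.3]
finger_gap: 0.257
```

```bash
python3 -c "
from h import *
go(.6012,-.286,.17,-23)"
```

```text
t 2.62 p [ 0.5994 -0.285   0.0389] yaw -22.92 gap 22.0 F [ 0.4 -0.2 -0.3] M [-0.02  0.02 -0.02]
delta mm [   1.4    0.2 -131.1] rot [-0.    0.28  0.08]
```

The opening reached 22 mm, but the hub is 28 mm, so I need to look.

Run:
```python
from h import *
t=snap("top"); s=snap("side")
c=lambda f,u,v:cv2.resize(f[v-28:v+28,u-37:u+38,::-1],(400,300),interpolation=cv2.INTER_CUBIC)
cv2.imwrite("pics/g.png",np.hstack([c(t["frame"],412,189),c(s["frame"],303,188)]))
```

```text
(no output)
```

View pics/g.png

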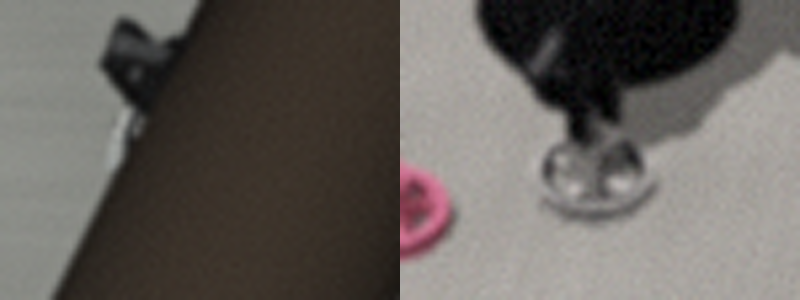

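The picture shows the fingers at the hub. I'll close further to see whether it stops.

Call:
play_rows(delta_pos=[[0,0,0],[0,0,0],[0,0,0],[0,0,0]], rot=[[0,0,0],[0,0,0],[0,0,0],[0,0,0]], hand=[12,12,12,12])

```text
time_s: 3.05
ee_pos: [0.5992, -0.2848, 0.0384]
eef_rot: [[0.921, -0.389, -0.005], [-0.389, -0.921, 0.002], [-0.006, -0.0, -1.0]]
wrist_force: [-0.1, 0.3, 0.2]
finger_gap: 0.137
```

Run:
```python
from h import *
s=snap("side"); C=cloud(s).reshape(-1,3); F=s["frame"].reshape(-1,3).astype(int)
m=(np.linalg.norm(C[:,:2]-(.600,-.286),axis=1)<.07)&(C[:,2]>.006)
dark=F.max(1)<60
for lo in np.arange(.006,.12,.008):
    k=m&(C[:,2]>=lo)&(C[:,2]<lo+.008)
    for nm,q in(("dark",k&dark),("light",k&~dark)):
        if q.sum()>2: print(round(lo,3),nm,q.sum(),C[q,:2].min(0).round(3),C[q,:2].max(0).round(3),np.median(C[q,:2],0).round(3))
im=cv2.resize(s["frame"][150:230,250:350,::-1],(800,640),interpolation=cv2.INTER_CUBIC)[:600]
cv2.imwrite("pics/g2.png",np.clip(im*1.8,0,255).astype(np.uint8))
go(.6012,-.286,.17,-23)
```

```text
0.006 light 90 [ 0.544 -0.351] [ 0.665 -0.243] [ 0.596 -0.276]
0.014 light 104 [ 0.56  -0.327] [ 0.643 -0.244] [ 0.594 -0.275]
0.022 light 22 [ 0.561 -0.297] [ 0.619 -0.271] [ 0.599 -0.279]
0.03 light 15 [ 0.583 -0.296] [ 0.618 -0.269] [ 0.593 -0.278]
0.038 light 25 [ 0.582 -0.301] [ 0.618 -0.271] [ 0.597 -0.281]
0.046 light 9 [ 0.588 -0.289] [ 0.605 -0.267] [ 0.596 -0.275]
0.054 dark 4 [ 0.586 -0.294] [ 0.597 -0.275] [ 0.591 -0.29 ]
0.054 light 7 [ 0.586 -0.292] [ 0.611 -0.267] [ 0.595 -0.271]
0.062 dark 10 [ 0.588 -0.292] [ 0.608 -0.265] [ 0.595 -0.273]
0.07 dark 14 [ 0.584 -0.294] [ 0.605 -0.263] [ 0.593 -0.28 ]
0.078 dark 15 [ 0.584 -0.294] [ 0.61  -0.262] [ 0.595 -0.27 ]
0.086 dark 13 [ 0.582 -0.296] [ 0.601 -0.262] [ 0.589 -0.29 ]
0.094 dark 13 [ 0.574 -0.311] [ 0.602 -0.252] [ 0.592 -0.271]
0.102 dark 26 [ 0.572 -0.317] [ 0.611 -0.247] [ 0.593 -0.275]
0.11 dark 24 [ 0.572 -0.318] [ 0.618 -0.245] [ 0.597 -0.272]
0.11 light 3 [ 0.61 -0.25] [ 0.626 -0.241] [ 0.622 -0.248]
0.118 dark 35 [ 0.569 -0.328] [ 0.62  -0.236] [ 0.59  -0.272]
t 3.1 p [ 0.5992 -0.2848  0.0384] yaw -22.91 gap 12.1 F [-0.8 -0.3  0. ] M [ 0.04 -0.01 -0.02]
delta mm [   1.6    0.3 -131.6] rot [-0.01  0.33  0.09]
```

View pics/g2.png

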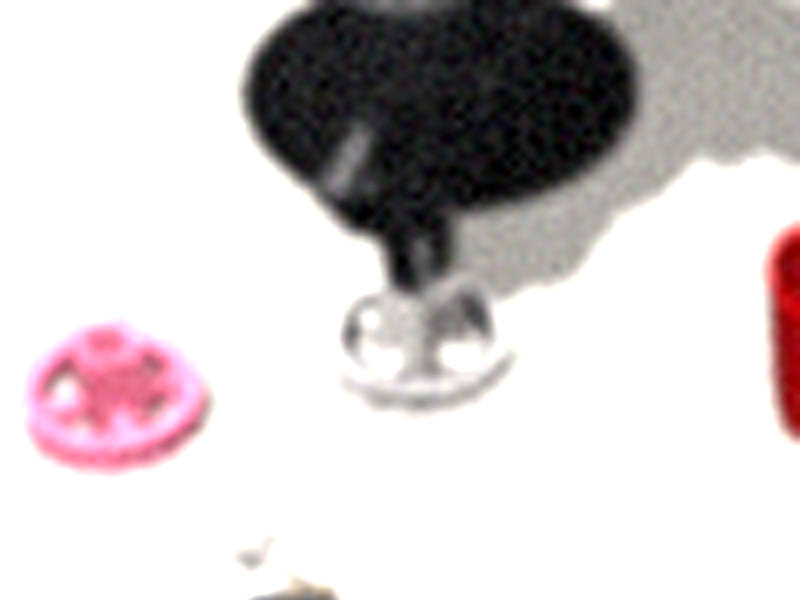

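Call:
play_rows(delta_pos=[[0,0,-20],[0,0,-50],[0,0,-80],[0,0,-100],[0,0,-100]], rot=[[0,0,0],[0,0,0],[0,0,0],[0,0,0],[0,0,0]], hand=[12,12,12,12,12])

```text
time_s: 3.52
ee_pos: [0.6018, -0.2861, 0.1441]
eef_rot: [[0.921, -0.389, 0.002], [-0.389, -0.921, -0.001], [0.002, 0.0, -1.0]]
wrist_force: [0.3, 0.3, 1.3]
finger_gap: 0.136
```

Run:
```python
from h import *
s=snap("side"); C=cloud(s).reshape(-1,3); F=s["frame"].reshape(-1,3).astype(int)
go(.6012,-.286,.17,-23)
m=(np.linalg.norm(C[:,:2]-(.600,-.286),axis=1)<.07)
for lo in np.arange(.02,.2,.008):
    k=m&(C[:,2]>=lo)&(C[:,2]<lo+.008)
    if k.sum()>2: print(round(lo,3),k.sum(),F[k].mean().round(),C[k,:2].min(0).round(3),C[k,:2].max(0).round(3))
im=cv2.resize(s["frame"][130:230,250:375,::-1],(750,600),interpolation=cv2.INTER_CUBIC)
cv2.imwrite("pics/g3.png",im)
```

```text
t 3.57 p [ 0.6011 -0.2858  0.1414] yaw -22.92 gap 11.9 F [-1.  -0.5  0.5] M [-0.05 -0.02 -0.03]
delta mm [  0.1   0.2 -28.6] rot [0.01 0.03 0.08]
0.02 32 111.0 [ 0.56  -0.319] [ 0.633 -0.243]
0.028 17 95.0 [ 0.586 -0.299] [ 0.617 -0.269]
0.036 39 129.0 [ 0.583 -0.307] [ 0.618 -0.269]
0.044 18 157.0 [ 0.585 -0.306] [ 0.617 -0.271]
0.156 5 25.0 [ 0.588 -0.295] [ 0.613 -0.275]
0.164 16 34.0 [ 0.586 -0.292] [ 0.615 -0.265]
0.172 17 24.0 [ 0.586 -0.293] [ 0.614 -0.267]
0.18 23 28.0 [ 0.586 -0.3  ] [ 0.615 -0.263]
0.188 14 25.0 [ 0.586 -0.294] [ 0.609 -0.264]
0.196 12 19.0 [ 0.583 -0.316] [ 0.601 -0.262]
```

View pics/g3.png

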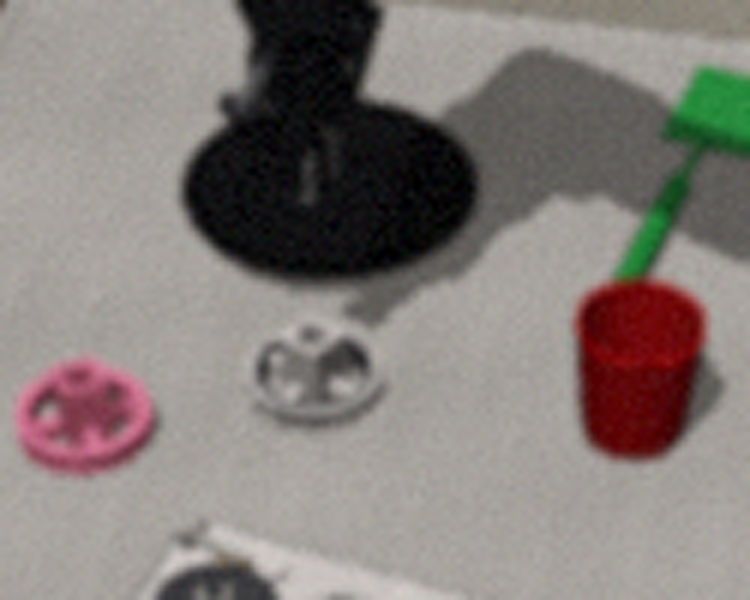

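The pulley did not move. The depth data put the closed fingertips at about z = 0.156 while the reported TCP is at 0.141. So the real tips sit about 37 mm higher than the stated geometry implies, and the fingers closed above the hub. I'll reopen and descend under force supervision to a correspondingly lower reading.

Call:
play_rows(delta_pos=[[0,0,20],[0,0,60],[0,0,95],[0,0,113],[0,0,113],[0,0,113]], rot=[[0,0,0],[0,0,0],[0,0,0],[0,0,0],[0,0,0],[0,0,0]], hand=[62,62,62,62,62,62])

```text
time_s: 4.07
ee_pos: [0.5996, -0.285, 0.0264]
eef_rot: [[0.921, -0.389, -0.004], [-0.389, -0.921, 0.002], [-0.005, -0.0, -1.0]]
wrist_force: [0.3, -0.3, 0.7]
finger_gap: 0.728
```

```bash
python3 -c "
from h import *
go(.6012,-.286,.010,-23)"
```

```text
t 4.07 p [ 0.5996 -0.285   0.0264] yaw -22.92 gap 62.2 F [ 0.3 -0.3  0.7] M [-0.06 -0.01 -0.03]
delta mm [ 1.9  0.3 16.4] rot [-0.    0.28  0.08]
```

Call:
play_rows(delta_pos=[[1,0,6],[1.5,0,11],[1.5,0,15],[1.5,0,15]], rot=[[0,0.2,0],[0,0.2,0],[0,0.2,0],[0,0.2,0]], hand=[62,62,62,62])

```text
time_s: 4.4
ee_pos: [0.601, -0.2856, 0.0112]
eef_rot: [[0.921, -0.389, -0.001], [-0.389, -0.921, 0.0], [-0.001, -0.0, -1.0]]
wrist_force: [-0.1, -0.6, -0.3]
finger_gap: 0.727
```

Call:
play_rows(delta_pos=[[0,0,0],[0,0,0],[0,0,0],[0,0,0],[0,0,0],[0,0,0]], rot=[[0,0,0],[0,0,0],[0,0,0],[0,0,0],[0,0,0],[0,0,0]], hand=[15,15,15,15,15,15])

```text
time_s: 4.9
ee_pos: [0.6014, -0.2859, 0.0121]
eef_rot: [[0.921, -0.389, 0.0], [-0.389, -0.921, -0.0], [0.0, 0.0, -1.0]]
wrist_force: [0.1, -0.4, 5.1]
finger_gap: 0.31
```

```bash
python3 -c "
from h import *
go(.6012,-.286,.17,-23)"
```

```text
t 4.9 p [ 0.6014 -0.2859  0.0121] yaw -22.92 gap 26.4 F [ 0.1 -0.4  5.1] M [-0.05  0.08  0.01]
delta mm [-1.000e-01  2.000e-01 -1.579e+02] rot [ 0.   -0.01  0.08]
```

The fingers stopped at 26.4 mm on the 28 mm hub, so it is gripped. The pulley's underside is therefore at TCP z minus 12 mm. Now I'll lift it.

Call:
play_rows(delta_pos=[[0,0,-30],[0,0,-70],[0,0,-110],[0,0,-150],[0,0,-158],[0,0,-158]], rot=[[0,0,0],[0,0,0],[0,0,0],[0,0,0],[0,0,0],[0,0,0]], hand=[15,15,15,15,15,15])

```text
time_s: 5.4
ee_pos: [0.603, -0.2866, 0.1738]
eef_rot: [[0.921, -0.389, 0.006], [-0.389, -0.921, -0.003], [0.007, 0.0, -1.0]]
wrist_force: [0.1, -0.1, -2.1]
finger_gap: 0.316
```

```bash
python3 -c "
from h import *
go(.5585,.1378,.165,-2)
s=snap('side');C=cloud(s).reshape(-1,3)
q=C[(np.linalg.norm(C[:,:2]-(.6,-.286),axis=1)<.06)&(C[:,2]>.06)&(C[:,2]<.26)]
h=np.histogram(q[:,2],np.arange(.06,.26,.01));print(h[0])
print('left on table',((np.linalg.norm(C[:,:2]-(.6,-.286),axis=1)<.03)&(C[:,2]>.03)&(C[:,2]<.06)).sum())
"
```

```text
t 5.4 p [ 0.603  -0.2866  0.1738] yaw -22.92 gap 27.0 F [ 0.1 -0.1 -2.1] M [ 0.02  0.06 -0.01]
delta mm [-206.3 -373.6    7.4] rot [  0.08  -0.37 -20.92]
[  0   0   0   0   0   0   0   0   0   1  61 155  45  25  39  33  24  39
  37]
left on table 0
```

The pulley is held: the force is about -2 N and its underside is near 0.16, as expected. Carrying it over the shaft now.

Call:
play_rows(delta_pos=[[-206,-373,7],[-206,-373,7],[-206,-373,7],[-206,-373,7],[-206,-373,7],[-206,-373,7],[-206,-373,7],[-206,-373,7],[-206,-373,7],[-206,-373,7]], rot=[[0,-0.4,-21],[0,-0.4,-21],[0,-0.4,-21],[0,-0.4,-21],[0,-0.4,-21],[0,-0.4,-21],[0,-0.4,-21],[0,-0.4,-21],[0,-0.4,-21],[0,-0.4,-21]], hand=[15,15,15,15,15,15,15,15,15,15])

```text
time_s: 6.28
ee_pos: [0.5619, 0.0238, 0.1619]
eef_rot: [[1.0, 0.027, -0.01], [0.027, -0.999, 0.03], [-0.009, -0.03, -1.0]]
wrist_force: [-0.1, -1.1, -2.5]
finger_gap: 0.314
```

```bash
python3 -c "
from h import *
go(.5585,.1378,.118,-2)
# shaft yaw from top view gradients of the start picture
import pickle
for n,b in(('top',(252,198)),('side',(286,273))):
    s=pickle.load(open(n+'0.pkl','rb')); f=s['avg'].astype(np.float32)
    sat=f.max(2)-f.min(2); g=f.mean(2)
    print(n); u,v=b
    print(g[v-9:v+8,u-9:u+10].astype(int)); print(sat[v-9:v+8,u-9:u+10].astype(int))
"
```

```text
t 6.28 p [0.5619 0.0238 0.1619] yaw 1.54 gap 26.8 F [-0.1 -1.1 -2.5] M [-0.08  0.    0.01]
delta mm [ 1.000e-01 -1.127e+02  4.730e+01] rot [-1.69  0.56  3.53]
top
[[178 180 179 180 179 180 180 182 181 180 180 181 182 181 180 181 181 181
  182]
 [181 180 179 180 180 180 180 182 179 174 178 181 182 180 179 180 181 181
  181]
 [181 181 179 182 179 171 171 170 164 151 164 176 181 182 181 181 181 181
  180]
 [180 181 181 181 170 145 146 143 139 133 142 156 167 176 183 182 181 182
  181]
 [179 181 180 175 156 143 146 145 143 141 137 133 138 160 177 181 181 181
  180]
 [179 180 178 162 141 147 153 153 152 148 141 132 128 135 159 176 181 180
  181]
 [180 180 172 145 135 147 153 153 153 146 127 121 118 115 127 158 178 182
  180]
 [181 178 161 136 134 147 145 149 150 137 110  96  89  86  92 123 159 178
  181]
 [181 176 149 130 135 143 133 145 147 128 100  84  80  75  78  99 128 167
  180]
 [182 177 154 133 136 144 136 137 140 130 103  86  80  76  79  97 120 165
  180]
 [184 180 159 135 129 132 117 102 101  99  92  84  79  77  85 101 121 167
  181]
 [184 185 175 143 127 126 117 100  95  99  97 
[... 3879 characters left out ...]
  12  11  10  19  39  40  19   9   3   2   4
    7]
 [  8   9  14  38  72  60  24   9   9   9  21  66  85  41  14   2   3   5
    7]
 [  9   8  21  64 107  81  29   8   8   8  27  98 123  69  19   4   4   6
    7]
 [  9  10  28  79 124  89  37  14  10  12  45 122 144  76  20   3   6   7
    8]
 [ 10  11  25  76 132 114  77  53  41  45  84 147 141  67  18   2   5  11
   10]
 [ 10  10  19  53 117 151 141 126 112 109 132 145 102  38  11   0   9  10
   10]
 [ 10  10  10  27  76 129 153 160 155 147 133 101  47  15   8   4   9  11
   10]
 [ 10   7   9  14  29  57  85 105 114 103  74  38  17   9   5   9   9  11
   10]
 [ 11  12   8   8  12  17  28  40  42  38  25  13   9   5   4   9  11  10
    7]]
```

The edges in both views put the shaft yaw within about ±4° of 0, so I'll use 0.

Call:
play_rows(delta_pos=[[0,-40,10],[0,-80,20],[0,-112.7,30],[0,-112.7,42],[0,-112.7,47],[0,-112.7,47],[0,-112.7,47]], rot=[[-1.7,0.6,1.5],[-1.7,0.6,1.5],[-1.7,0.6,1.5],[-1.7,0.6,1.5],[-1.7,0.6,1.5],[-1.7,0.6,1.5],[-1.7,0.6,1.5]], hand=[15,15,15,15,15,15,15])

```text
time_s: 6.87
ee_pos: [0.5654, 0.0464, 0.1229]
eef_rot: [[0.998, 0.066, 0.001], [0.066, -0.997, 0.032], [0.004, -0.032, -0.999]]
wrist_force: [-2.6, -3.1, 20.4]
finger_gap: 0.315
```

```bash
python3 -c "
from h import *
go(.5585,.1378,.090,0)
for n in ('side','top'):
  s=snap(n);C=cloud(s).reshape(-1,3)
  for z in (.123,.149):
    k=(np.linalg.norm(C[:,:2]-(.5585,.1378),axis=1)<.06)&(abs(C[:,2]-z)<.006); print(n,z,k.sum(),C[k].min(0).round(4) if k.sum() else 0,C[k].max(0).round(4) if k.sum() else 0)
  cv2.imwrite('pics/p_'+n+'.png',s['frame'][:,:,::-1])
a=cv2.imread('pics/p_side.png')[205:305,225:350]
cv2.imwrite('pics/p.png',cv2.resize(a,(750,600),interpolation=cv2.INTER_CUBIC))
"
```

```text
t 6.87 p [0.5654 0.0464 0.1229] yaw 3.76 gap 26.9 F [-2.6 -3.1 20.4] M [-0.31  0.93  0.07]
delta mm [ -1.  -90.5  35.8] rot [-1.82 -0.14  3.77]
side 0.123 36 [0.5448 0.0793 0.117 ] [0.5848 0.0896 0.1286]
side 0.149 0 0 0
top 0.123 0 0 0
top 0.149 0 0 0
```

View pics/p.png

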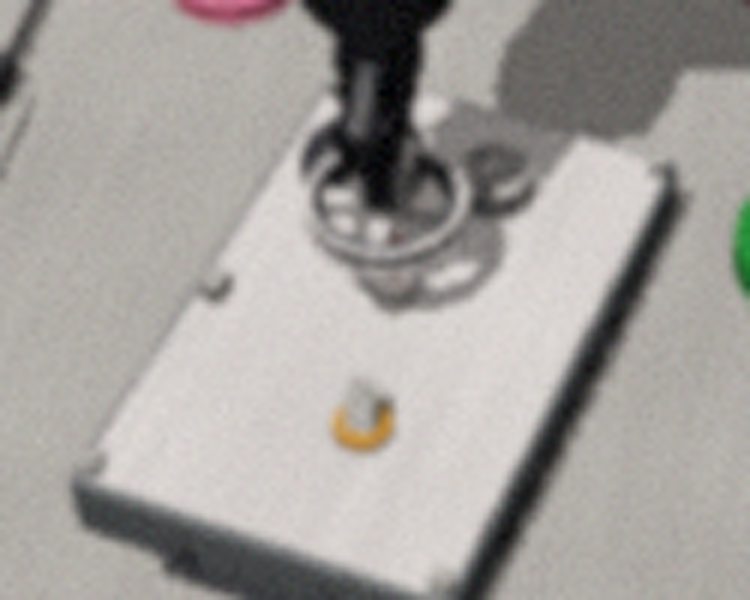

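The side view shows the pulley above the red knob, at about (385,200) in the crop, and the force is 20 N. I descended before crossing over it and touched the knob top. I'll go straight up, then across.

Call:
play_rows(delta_pos=[[0,0,-20],[0,0,-45],[0,0,-45],[0,0,-45]], rot=[[-1.8,0,0],[-1.8,0,0],[-1.8,0,0],[-1.8,0,0]], hand=[15,15,15,15])

```text
time_s: 7.3
ee_pos: [0.5667, 0.0407, 0.1694]
eef_rot: [[0.997, 0.071, 0.007], [0.071, -0.997, 0.004], [0.007, -0.003, -1.0]]
wrist_force: [0.2, 0.0, -3.3]
finger_gap: 0.313
```

```bash
python3 -c "
from h import *
go(.5585,.1378,.15,0); print(state()['q'].round(3),state()['qvel'].round(3))
"
```

```text
t 7.3 p [0.5667 0.0407 0.1694] yaw 4.07 gap 26.8 F [ 0.2  0.  -3.3] M [0.01 0.01 0.01]
delta mm [ -1.4 -97.3  19.7] rot [-0.19 -0.4   4.07]
[ 7.000e-02  2.050e-01 -5.200e-02  1.306e+00  3.000e-03  3.141e+00] [ 0.002  0.02  -0.05  -0.014  0.001  0.001]
```

Joint 6 sits at its limit (3.14), which blocked the turn and the move. I'll turn the other way to yaw 90°, which is equivalent for the square hub.

Call:
play_rows(delta_pos=[[-1,-10,10],[-1,-20,10],[-1,-30,10],[-1,-40,10],[-1,-50,10],[-1,-60,15],[-1,-70,19],[-1,-85,19],[-1.4,-97,19],[-1.4,-97,19]], rot=[[0,0,-7],[0,0,-14],[0,0,-21],[0,0,-28],[0,0,-35],[0,0,-42],[0,0,-49],[0,0,-56],[0,0,-63],[0,0,-70]], hand=[15,15,15,15,15,15,15,15,15,15])

```text
time_s: 8.13
ee_pos: [0.5576, 0.1389, 0.1485]
eef_rot: [[0.267, 0.964, 0.004], [0.964, -0.267, 0.004], [0.005, 0.003, -1.0]]
wrist_force: [-0.9, 0.2, -1.9]
finger_gap: 0.31
```

```bash
python3 -c "
from h import *
go(.5585,.1378,.125,90); print(state()['q'].round(3))
"
```

```text
t 8.13 p [0.5576 0.1389 0.1485] yaw 74.5 gap 26.5 F [-0.9  0.2 -1.9] M [0.03 0.02 0.04]
delta mm [-0.9  1.1 23.5] rot [  0.19  -0.25 -15.5 ]
[ 0.243  0.223 -0.075  1.268  0.003  2.084]
```

Call:
play_rows(delta_pos=[[-0.9,1.1,8],[-0.9,1.1,16],[-0.9,1.1,23],[-0.9,1.1,23],[-0.9,1.1,23]], rot=[[0.2,-0.2,-7],[0.2,-0.2,-14],[0.2,-0.2,-15.5],[0.2,-0.2,-15.5],[0.2,-0.2,-15.5]], hand=[15,15,15,15,15])

```text
time_s: 8.55
ee_pos: [0.5577, 0.1374, 0.1239]
eef_rot: [[0.002, 1.0, -0.003], [1.0, -0.002, 0.0], [0.0, -0.003, -1.0]]
wrist_force: [0.3, 0.5, -1.1]
finger_gap: 0.314
```

Run:
```python
from h import *
go(.5585,.1378,.098,90)
z=state()["ee_pos"][2]-.0121
T=[]
for n in("side","top"):
    s=snap(n);C=cloud(s).reshape(-1,3); k=(np.linalg.norm(C[:,:2]-(.5585,.1378),axis=1)<.056)
    r=C[k&(C[:,2]>z+.008)&(C[:,2]<z+.022)]
    print(n,len(r),[np.array(v).round(4) for v in (r.min(0),r.max(0))] if len(r) else 0)
    # tilt of rim top
    q=C[k&(abs(C[:,2]-z-.016)<.005)]
    if len(q)>10: print("plane",np.linalg.lstsq(np.c_[q[:,:2]-q[:,:2].mean(0),np.ones(len(q))],q[:,2],rcond=None)[0].round(4))
    if n=="side": a=s["frame"][215:295,240:340,::-1]; cv2.imwrite("pics/p2.png",cv2.resize(a,(750,600),interpolation=cv2.INTER_CUBIC))
```

```text
t 8.55 p [0.5577 0.1374 0.1239] yaw 89.91 gap 26.8 F [ 0.3  0.5 -1.1] M [ 0.02  0.03 -0.01]
delta mm [ 0.4  0.9 25.9] rot [-0.16 -0.01 -0.09]
side 266 [array([0.5159, 0.0962, 0.1198]), array([0.5978, 0.1832, 0.1332])]
plane [-0.001  -0.0066  0.1279]
top 39 [array([0.547 , 0.099 , 0.1208]), array([0.5808, 0.1119, 0.1329])]
plane [-0.1662  0.2132  0.1279]
```

View pics/p2.png

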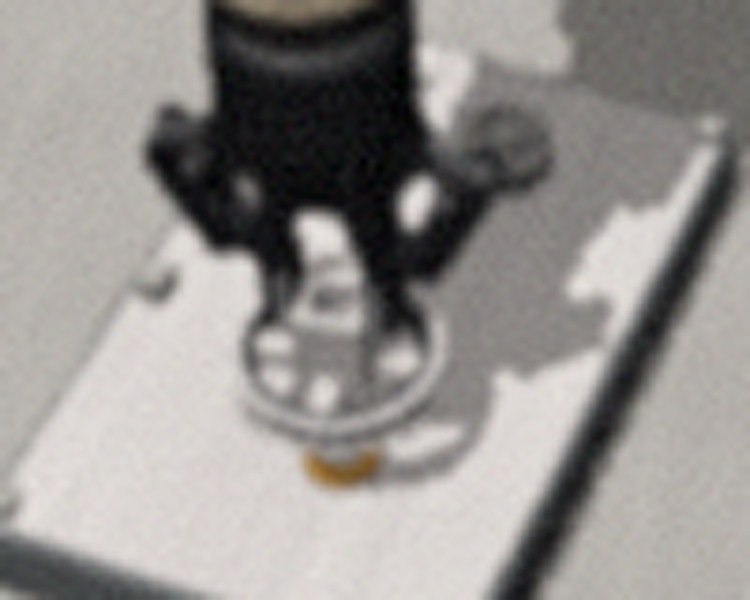

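The rim is level, and its centre is within about 1–2 mm of the shaft. I'll lower gently and watch the force.

Call:
play_rows(delta_pos=[[0.2,0.8,10],[0.2,0.8,20],[0.2,0.8,25],[0.2,0.8,29],[0.2,0.8,32],[0.2,0.8,32]], rot=[[0,0,0],[0,0,0],[0,0,0],[0,0,0],[0,0,0],[0,0,0]], hand=[15,15,15,15,15,15])

```text
time_s: 9.15
ee_pos: [0.5596, 0.1363, 0.093]
eef_rot: [[0.002, 1.0, 0.0], [1.0, -0.002, -0.003], [-0.003, 0.0, -1.0]]
wrist_force: [-0.2, -5.6, -2.2]
finger_gap: 0.309
```

```bash
python3 -c "
from h import *
go(.5585,.1378,.068,90)
"
```

```text
t 9.15 p [0.5596 0.1363 0.093 ] yaw 89.87 gap 26.4 F [-0.2 -5.6 -2.2] M [-1.45 -0.27  0.01]
delta mm [ 1.5 -1.1 25. ] rot [ 0.03  0.15 -0.13]
```

The tip is in the bore and the shaft pushes toward -y with 5.6 N. I'll shift in that direction and continue down.

Call:
play_rows(delta_pos=[[-1.5,-0.5,0],[-2,-0.5,3],[-2,-0.5,6],[-2,-0.5,9],[-2,-0.5,9]], rot=[[0,0,0],[0,0,0],[0,0,0],[0,0,0],[0,0,0]], hand=[15,15,15,15,15])

```text
time_s: 9.57
ee_pos: [0.5597, 0.1346, 0.0836]
eef_rot: [[0.002, 1.0, 0.002], [1.0, -0.002, -0.002], [-0.002, 0.002, -1.0]]
wrist_force: [4.5, 0.1, -4.2]
finger_gap: 0.316
```

```bash
python3 -c "
from h import *
go(.5585,.1378,.068,90)
"
```

```text
t 9.57 p [0.5597 0.1346 0.0836] yaw 89.88 gap 27.0 F [ 4.5  0.1 -4.2] M [ 0.07 -1.16 -0.01]
delta mm [ 3.2 -1.3 15.6] rot [ 0.09  0.13 -0.12]
```

It is past the taper with no yaw moment, so the angle fits. I'll shift +x slightly and seat it.

Call:
play_rows(delta_pos=[[0,1.2,2],[0,1.2,6],[0,1.2,10],[0,1.2,13],[0,1.2,16],[0,1.2,16]], rot=[[0,0,0],[0,0,0],[0,0,0],[0,0,0],[0,0,0],[0,0,0]], hand=[15,15,15,15,15,15])

```text
time_s: 10.07
ee_pos: [0.5606, 0.1345, 0.068]
eef_rot: [[0.002, 1.0, 0.001], [1.0, -0.002, -0.002], [-0.002, 0.001, -1.0]]
wrist_force: [-1.4, -0.2, 4.5]
finger_gap: 0.31
```

```bash
python3 -c "
from h import *
go(.5605,.1346,.068,90)
"
```

```text
t 10.07 p [0.5606 0.1345 0.068 ] yaw 89.88 gap 26.5 F [-1.4 -0.2  4.5] M [-0.1   0.63  0.  ]
delta mm [ 0.1 -0.1  0. ] rot [ 0.07  0.12 -0.12]
```

Contact with the collar came at exactly the expected height. I'll press 1 mm more, open, and rise.

Call:
play_rows(delta_pos=[[0,0,1],[0,0,1],[0,0,0.5],[0,0,0],[0,0,0],[0,0,-8],[0,0,-30],[0,0,-65],[0,0,-100],[0,0,-100]], rot=[[0,0,0],[0,0,0],[0,0,0],[0,0,0],[0,0,0],[0,0,0],[0,0,0],[0,0,0],[0,0,0],[0,0,0]], hand=[15,15,55,55,55,55,55,55,55,55])

```text
time_s: 10.9
ee_pos: [0.5633, 0.1354, 0.1757]
eef_rot: [[0.002, 1.0, 0.011], [1.0, -0.002, 0.0], [0.0, 0.011, -1.0]]
wrist_force: [0.7, -0.4, 0.3]
finger_gap: 0.647
```

Run:
```python
from h import *
go(.5605,.1346,.17,90); print(state()["q"].round(3))
s=snap("side");C=cloud(s).reshape(-1,3);F=s["frame"].reshape(-1,3).astype(int)
k=(np.linalg.norm(C[:,:2]-(.5585,.1378),axis=1)<.055)
q=C[k&(abs(C[:,2]-.072)<.005)]; print("rim",len(q),q.min(0).round(4),q.max(0).round(4),"plane",np.linalg.lstsq(np.c_[q[:,:2]-q[:,:2].mean(0),np.ones(len(q))],q[:,2],rcond=None)[0].round(4))
q=C[k&(C[:,2]>.09)&(C[:,2]<.115)]; print("hub",len(q),np.median(q,0).round(4),np.percentile(q[:,2],[50,80,95]).round(4))
hsv=cv2.cvtColor(s["frame"],cv2.COLOR_RGB2HSV).reshape(-1,3)
r=((hsv[:,0]<8)|(hsv[:,0]>172))&(hsv[:,1]>120)&(hsv[:,2]>60)&(np.linalg.norm(C[:,:2]-(.5617,.0506),axis=1)<.08)
print("knob red",r.sum(),np.median(C[r],0).round(4) if r.any() else 0,C[r].max(0).round(4) if r.any() else 0)
a=s["frame"][215:295,240:340,::-1]; cv2.imwrite("pics/p3.png",cv2.resize(a,(750,600),interpolation=cv2.INTER_CUBIC))
```

```text
t 10.9 p [0.5633 0.1354 0.1757] yaw 89.88 gap 55.2 F [ 0.7 -0.4  0.3] M [ 0.03 -0.07  0.01]
delta mm [-0.8 -2.8  5.7] rot [ 0.65 -0.02 -0.12]
[ 0.237  0.222 -0.017  1.32  -0.002  1.81 ]
rim 245 [0.5183 0.0936 0.0672] [0.6006 0.1791 0.0769] plane [-0.0001 -0.0013  0.0718]
hub 91 [0.5602 0.1358 0.0983] [0.0983 0.1013 0.103 ]
knob red 20 [0.5646 0.0537 0.1042] [0.5685 0.0583 0.1139]
```

View pics/p3.png

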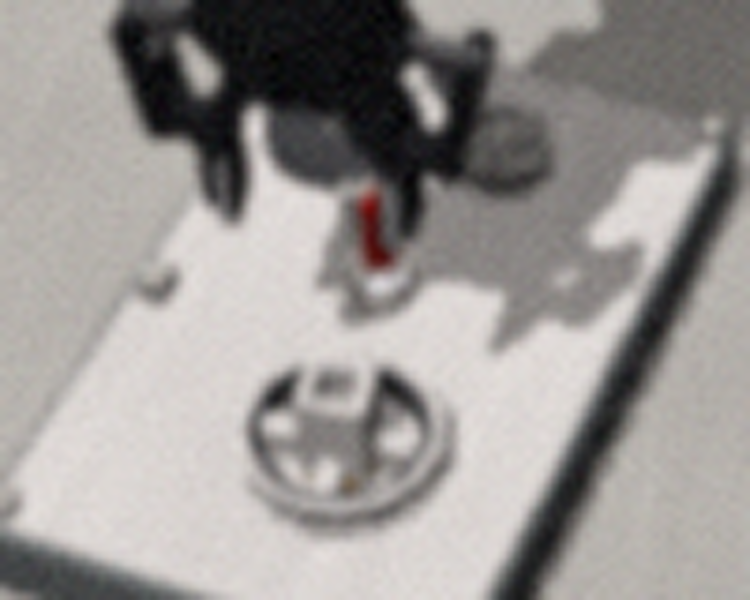

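The pulley is seated and released: rim top at 0.0718 (0.072 expected), level to 0.001. The knob comes out at about (0.564, 0.048) and the pivot at about (0.604, -0.041), 97.6 mm apart (97 expected). I'll grip the knob from above with the jaws along x.

Call:
play_rows(delta_pos=[[-40,0.7,2],[-80,0.7,2],[-87,0.7,2],[-87,0.7,15],[-87,0.7,40],[-87,0.7,40]], rot=[[0.6,0,0],[0.6,0,0],[0.6,0,0],[0.6,0,0],[0.6,0,0],[0.6,0,0]], hand=[55,55,55,55,55,55])

```text
time_s: 11.45
ee_pos: [0.5611, 0.0476, 0.1281]
eef_rot: [[0.003, 1.0, -0.009], [1.0, -0.003, -0.001], [-0.001, -0.009, -1.0]]
wrist_force: [-0.6, 0.9, -0.4]
finger_gap: 0.649
```

```bash
python3 -c "
from h import *
go(.564,.048,.080,90); print(state()['q'].round(3))
"
```

```text
t 11.45 p [0.5611 0.0476 0.1281] yaw 89.83 gap 55.4 F [-0.6  0.9 -0.4] M [ 0.05  0.02 -0.  ]
delta mm [ 0.4  3.3 48.1] rot [-0.49  0.05 -0.17]
[ 0.085  0.219 -0.126  1.235 -0.     1.659]
```

Call:
play_rows(delta_pos=[[0.4,3,10],[0.4,3,25],[0.4,3,38],[0.4,3,47],[0.4,3,47]], rot=[[-0.5,0,0],[-0.5,0,0],[-0.5,0,0],[-0.5,0,0],[-0.5,0,0]], hand=[55,55,55,55,55])

```text
time_s: 11.87
ee_pos: [0.5623, 0.0481, 0.0792]
eef_rot: [[0.003, 1.0, -0.004], [1.0, -0.003, -0.001], [-0.001, -0.004, -1.0]]
wrist_force: [-0.2, 0.1, -0.0]
finger_gap: 0.643
```

Call:
play_rows(delta_pos=[[0,0,0],[0,0,0],[0,0,0],[0,0,0],[0,0,0],[0,0,0],[0,0,0]], rot=[[0,0,0],[0,0,0],[0,0,0],[0,0,0],[0,0,0],[0,0,0],[0,0,0]], hand=[5,5,5,5,5,5,5])

```text
time_s: 12.45
ee_pos: [0.5638, 0.0483, 0.0803]
eef_rot: [[0.003, 1.0, -0.0], [1.0, -0.003, -0.001], [-0.001, -0.0, -1.0]]
wrist_force: [5.1, 1.0, 3.0]
finger_gap: 0.16
```

```bash
python3 -c "
from h import *
go(.623,.054,.080,90); print(state()['q'].round(3))
"
```

```text
t 12.45 p [0.5638 0.0483 0.0803] yaw 89.85 gap 13.7 F [5.1 1.  3. ] M [ 0.09 -1.02  0.04]
delta mm [ 5.9 59.2  0.3] rot [-0.02  0.04 -0.15]
[ 8.600e-02  2.370e-01 -2.100e-01  1.124e+00 -1.000e-03  1.659e+00]
```

The knob is gripped (13.7 mm reading, about 2 mm under its true width as with the hub). I'll drive it along its arc to about 0.65 rad.

Call:
play_rows(delta_pos=[[2.2,6,0],[4.1,12,0],[5.7,18,0],[7,24.4,0],[7.8,31,0],[8.2,37,0],[8.2,43.5,0],[7.8,49.7,0],[7,56,0],[5.8,62.2,0]], rot=[[0,0,0],[0,0,0],[0,0,0],[0,0,0],[0,0,0],[0,0,0],[0,0,0],[0,0,0],[0,0,0],[0,0,0]], hand=[5,5,5,5,5,5,5,5,5,5])

```text
time_s: 13.28
ee_pos: [0.6239, 0.0587, 0.0804]
eef_rot: [[0.0, 1.0, -0.005], [1.0, -0.0, 0.009], [0.009, -0.005, -1.0]]
wrist_force: [-2.7, 18.8, 6.7]
finger_gap: 0.156
```

Call:
play_rows(delta_pos=[[0,2,0],[0,2,0],[0,2,0],[0,2,0],[0,2,0],[0,2,0]], rot=[[0,0,0],[0,0,0],[0,0,0],[0,0,0],[0,0,0],[0,0,0]], hand=[5,5,5,5,5,5])

```text
time_s: 13.78
ee_pos: [0.6242, 0.0591, 0.0803]
eef_rot: [[0.0, 1.0, -0.009], [1.0, 0.0, 0.01], [0.01, -0.009, -1.0]]
wrist_force: [-4.7, -0.3, 4.6]
finger_gap: 0.157
```

Run:
```python
from h import *
go(.626,.054,.080,90); print(state()["qvel"].round(3))
s=snap("side");t=snap("top");C=cloud(s).reshape(-1,3)
k=(np.linalg.norm(C[:,:2]-(.5605,.1346),axis=1)<.055)
q=C[k&(abs(C[:,2]-.072)<.005)]; print("rim",len(q),q.min(0).round(4),q.max(0).round(4),"plane",np.linalg.lstsq(np.c_[q[:,:2]-q[:,:2].mean(0),np.ones(len(q))],q[:,2],rcond=None)[0].round(4))
c=lambda f,u,v:cv2.resize(f[v-40:v+40,u-40:u+40,::-1],(400,400),interpolation=cv2.INTER_CUBIC)
cv2.imwrite("pics/f.png",np.hstack([c(t["frame"],285,195),c(s["frame"],290,250)]))
```

```text
t 13.78 p [0.6242 0.0591 0.0803] yaw 90.0 gap 13.4 F [-4.7 -0.3  4.6] M [ 0.3   1.03 -0.03]
delta mm [-5.1  1.8  0.2] rot [-0.49 -0.55 -0.  ]
[ 0.001 -0.001 -0.    -0.002 -0.     0.003]
rim 250 [0.5185 0.0935 0.067 ] [0.6001 0.1797 0.0769] plane [0.0041 0.0029 0.0722]
```

View pics/f.png

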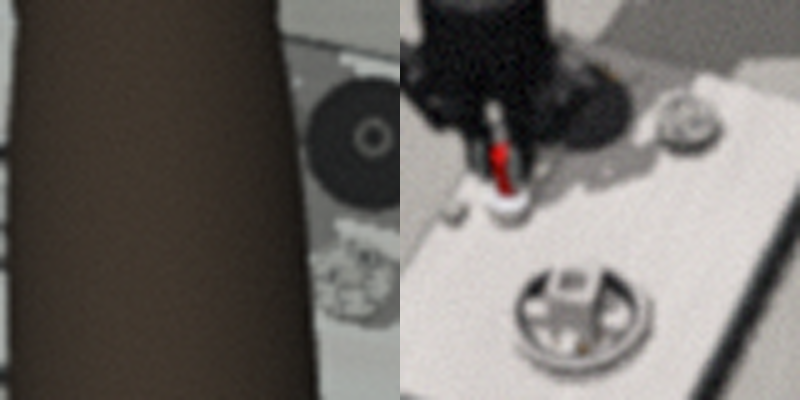

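The knob is held between the fingers at the pushed-back position (right crop, about (503,170)). The pulley sits flat on the collar (about (583,315)). The chord the knob travelled is 61.4 mm, or about 0.64 rad, and the joints are still. Handing in.

```bash
python3 -c "
from h import *
print(job_done())"
```

```text
the job is handed in; nothing more can be done
None
```

The pulley is on the spit shaft, hub up, fully down on the brass collar and released. The tensioner is pushed back past the click, and I handed the job in at 13.8 s of 54 s with the knob still gripped.

**Last checks:**
- **Pulley:** rim top at 72 mm, as expected when seated. It is level within about 0.005 rad, and its position is unchanged since I let go.
- **Tensioner:** the knob moved 61.4 mm in a straight line, which is about 0.64 rad (the click is at 0.47, the stop at 0.80). I worked this out from the arm's readings, as the joint itself can't be read.
- **Hold:** about 4.7 N sideways at the wrist, below the 6–8 N stated near the stop but above the 1.5 N needed. The joints were still.
- **Bystanders:** I did not measure the cup, plate, spatula, bottle or grate again at the end. Neither the moves nor the pictures I looked at showed contact with any of them.

**What disagreed or went wrong:**
- **First grasp missed:** the fingers closed above the hub. Depth data put the fingertips about 37 mm higher than the stated tool geometry, so I used the lower height from then on.
- **Touched the knob:** joint 6 reached its limit while carrying the pulley across, and the pulley pressed on the knob top with about 20 N. I lifted it and turned the other way, to the equivalent quarter turn.
- **Shaft position:** it was about 3–4 mm from my camera estimate. I corrected this by feel, using the side forces during insertion.

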